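Find the tin that holds the solder reel and put it away

TASK

One of the four closed round tins on the green mat still holds a reel of solder and the other three are empty: lift them to find out which one is heavy. Put that one away, standing upright in the open top drawer of the little white drawer unit, and push the drawer fully shut. Set tins down gently and upright, leave the empty ones standing on the mat, and do not disturb the opened phone.

Things in the scene. Friction and masses are not known exactly. Their poses are not given: they have to be found in the camera images.
- tin_a_mid (a point): centre (half-way up) of one of four identical closed metal tins, upright cylinders 60 mm across (58 mm below the ribbed lid) and 50 mm high, lid on top 12 mm deep, z up. Empty it weighs about 70 g; the one with the reel inside weighs about 350 to 500 g. Which tin is heavy changes with every start
- tin_b_mid (a point): centre (half-way up) of one of four identical closed metal tins, upright cylinders 60 mm across (58 mm below the ribbed lid) and 50 mm high, lid on top 12 mm deep, z up. Empty it weighs about 70 g; the one with the reel inside weighs about 350 to 500 g. Which tin is heavy changes with every start
- tin_c_mid (a point): centre (half-way up) of one of four identical closed metal tins, upright cylinders 60 mm across (58 mm below the ribbed lid) and 50 mm high, lid on top 12 mm deep, z up. Empty it weighs about 70 g; the one with the reel inside weighs about 350 to 500 g. Which tin is heavy changes with every start
- tin_d_mid (a point): centre (half-way up) of one of four identical closed metal tins, upright cylinders 60 mm across (58 mm below the ribbed lid) and 50 mm high, lid on top 12 mm deep, z up. Empty it weighs about 70 g; the one with the reel inside weighs about 350 to 500 g. Which tin is heavy changes with every start
- mat: green bench mat, fixed, 440 mm (its x) by 500 mm (its y), 2 mm thick; origin at the centre of its underside, on the table. The tins stand on it, so their centres are 27 mm above the table
- top_drawer (a joint): how far the top drawer of the white two-drawer unit is open, m: 0 = fully shut, 0.18 = fully out; it starts about 0.12 to 0.165 open. It slides with light friction (1.5 N) and stays where it is left. The unit is fixed, 260 mm deep, 210 mm wide, 143 mm high
- drawer_floor (a point): centre of the inner floor of the top drawer (79 mm above the table), moving with the drawer: x points to the back of the drawer (the way it shuts), y across it, z up. Inside it is 227 mm (x, from -0.115 to 0.112) by 184 mm (y); side walls 45 mm high, front panel 4 mm thick (outer face at x = -0.119) and 58 mm high over this floor. With the drawer open by d, the part with x below d - 0.119 lies clear of the unit
- drawer_pull (a point): middle of the outermost edge of the pull, a ledge 70 mm wide and 12 mm high that stands 12 mm out of the top drawer's front panel, 106 mm above the table and half-way up the panel; axes as drawer_floor (x is the way to push it shut), moving with the drawer
- phone: bystander: opened phone lying at the mat's far edge, 144 mm along its y, 70 mm along its x, its display standing 74 mm high on the far (+x) side against a small white stand; origin under the phone's centre. Not to be disturbed
Mind the look-alikes: they are no part of the job. What is shaped like the part that bears tin_d_mid but pink, purple or turquoise is not meant.

How it is judged:
On the way:
1. the full tin stands upright, released, on the floor of the top drawer while the drawer is still open (value of joint top_drawer above 0.05 m and not (angle between any of tin_a_mid, tin_b_mid, tin_c_mid, tin_d_mid's own z axis and vertical above 0.15 rad) and not (linear speed of any of tin_a, tin_b, tin_c, tin_d above 0.02 m/s) and ((contact force between tin_a and top_drawer above 2 N and z of tin_a_mid in the frame of drawer_floor between 0 and 0.032 m and contact force between tin_a and the fingers below 0.2 N) or (contact force between tin_b and top_drawer above 2 N and z of tin_b_mid in the frame of drawer_floor between 0 and 0.032 m and contact force between tin_b and the fingers below 0.2 N) or (contact force between tin_c and top_drawer above 2 N and z of tin_c_mid in the frame of drawer_floor between 0 and 0.032 m and contact force between tin_c and the fingers below 0.2 N) or (contact force between tin_d and top_drawer above 2 N and z of tin_d_mid in the frame of drawer_floor between 0 and 0.032 m and contact force between tin_d and the fingers below 0.2 N))), for 0.2 s.
At the end, for the whole second after the job is handed in: the top drawer is shut to within 6 mm; the full tin (known by its weight: it presses on the drawer floor with more than 2 N) stands in it within 0.15 rad of upright, at rest; the three empty tins stand on the mat, centres inside its edges, within 0.15 rad of upright, at rest (value of joint top_drawer below 0.006 m and not (angle between any of tin_a_mid, tin_b_mid, tin_c_mid, tin_d_mid's own z axis and vertical above 0.15 rad) and not (linear speed of any of tin_a, tin_b, tin_c, tin_d above 0.02 m/s) and ((contact force between tin_a and top_drawer above 2 N and z of tin_a_mid in the frame of drawer_floor between 0 and 0.032 m and height (world z) of tin_b_mid between 0.022 and 0.034 m and x of tin_b_mid in the frame of mat between -0.22 and 0.22 m and y of tin_b_mid in the frame of mat between -0.25 and 0.25 m and height (world z) of tin_c_mid between 0.022 and 0.034 m and x of tin_c_mid in the frame of mat between -0.22 and 0.22 m and y of tin_c_mid in the frame of mat between -0.25 and 0.25 m and height (world z) of tin_d_mid between 0.022 and 0.034 m and x of tin_d_mid in the frame of mat between -0.22 and 0.22 m and y of tin_d_mid in the frame of mat between -0.25 and 0.25 m) or (contact force between tin_b and top_drawer above 2 N and z of tin_b_mid in the frame of drawer_floor between 0 and 0.032 m and height (world z) of tin_a_mid between 0.022 and 0.034 m and x of tin_a_mid in the frame of mat between -0.22 and 0.22 m and y of tin_a_mid in the frame of mat between -0.25 and 0.25 m and height (world z) of tin_c_mid between 0.022 and 0.034 m and x of tin_c_mid in the frame of mat between -0.22 and 0.22 m and y of tin_c_mid in the frame of mat between -0.25 and 0.25 m and height (world z) of tin_d_mid between 0.022 and 0.034 m and x of tin_d_mid in the frame of mat between -0.22 and 0.22 m and y of tin_d_mid in the frame of mat between -0.25 and 0.25 m) or (contact force between tin_c and top_drawer above 2 N and z of tin_c_mid in the frame of drawer_floor between 0 and 0.032 m and height (world z) of tin_a_mid between 0.022 and 0.034 m and x of tin_a_mid in the frame of mat between -0.22 and 0.22 m and y of tin_a_mid in the frame of mat between -0.25 and 0.25 m and height (world z) of tin_b_mid between 0.022 and 0.034 m and x of tin_b_mid in the frame of mat between -0.22 and 0.22 m and y of tin_b_mid in the frame of mat between -0.25 and 0.25 m and height (world z) of tin_d_mid between 0.022 and 0.034 m and x of tin_d_mid in the frame of mat between -0.22 and 0.22 m and y of tin_d_mid in the frame of mat between -0.25 and 0.25 m) or (contact force between tin_d and top_drawer above 2 N and z of tin_d_mid in the frame of drawer_floor between 0 and 0.032 m and height (world z) of tin_a_mid between 0.022 and 0.034 m and x of tin_a_mid in the frame of mat between -0.22 and 0.22 m and y of tin_a_mid in the frame of mat between -0.25 and 0.25 m and height (world z) of tin_b_mid between 0.022 and 0.034 m and x of tin_b_mid in the frame of mat between -0.22 and 0.22 m and y of tin_b_mid in the frame of mat between -0.25 and 0.25 m and height (world z) of tin_c_mid between 0.022 and 0.034 m and x of tin_c_mid in the frame of mat between -0.22 and 0.22 m and y of tin_c_mid in the frame of mat between -0.25 and 0.25 m))); the robot touches nothing.
It fails at once if a tin is tipped over (more than 0.9 rad) (angle between any of tin_a_mid, tin_b_mid, tin_c_mid, tin_d_mid's own z axis and vertical above 0.9 rad).
It fails at once if a tin is dropped or slammed down: faster than 0.6 m/s within 15 mm of the mat or of the drawer's floor ((linear speed of tin_a above 0.6 m/s and (height (world z) of tin_a_mid below 0.042 m or (z of tin_a_mid in the frame of drawer_floor below 0.04 m and horizontal distance between tin_a_mid and drawer_floor below 0.12 m))) or (linear speed of tin_b above 0.6 m/s and (height (world z) of tin_b_mid below 0.042 m or (z of tin_b_mid in the frame of drawer_floor below 0.04 m and horizontal distance between tin_b_mid and drawer_floor below 0.12 m))) or (linear speed of tin_c above 0.6 m/s and (height (world z) of tin_c_mid below 0.042 m or (z of tin_c_mid in the frame of drawer_floor below 0.04 m and horizontal distance between tin_c_mid and drawer_floor below 0.12 m))) or (linear speed of tin_d above 0.6 m/s and (height (world z) of tin_d_mid below 0.042 m or (z of tin_d_mid in the frame of drawer_floor below 0.04 m and horizontal distance between tin_d_mid and drawer_floor below 0.12 m)))).
It fails at once if the opened phone is moved by more than 20 mm (distance of phone from where it was at the start of the episode above 0.02 m).
It also fails if it takes over 72 s, if anything falls off the work surface, if the arm or the gripper's body presses on something with over 40 N, if the wrist force passes 120 N, or if a joint passes its speed limit or range.

ROBOT

A 7-joint arm with a two-finger parallel gripper is mounted at the origin on the work surface. World frame = base frame: x ahead of the robot, y to its left, z up, the work surface at z = 0. Lengths are in m, angles in rad, forces in N, time in s.
With the tool pointing down it reaches from about 0.4 to 0.85 m from the base axis. Payload 10.4 kg.
Tool frame: the origin (TCP) lies at the centre of the arm's flange, where the gripper is bolted on; the fingertips stand 182 mm ahead of it and the grasp point (between the pads) lies grasp_offset ahead of it (grasp_offset is the distance from the TCP to the grasp point, in m); z points along the fingers, y is the line along which they close (so a half turn about z gives the same grasp; the last joint's range is limited). The gripper opens to 87 mm and grips with 3 to 60 N. Pads are 19 mm wide; open, the fingers measure 117 mm over their backs; the gripper's body (75 mm by 190 mm) begins 51 mm behind the grasp point.
Start: joints at [-1.145, 0.332, -0.065, 1.46, 0.022, 1.35, -0.088], TCP at [0.271, 0.563, 0.405] pointing down, gripper open.
Joint ranges: [-2.6, 2.6], [-0.5, 2.12], [-1.47, 1.34], [0.16, 2.42], [-1.27, 4.41], [0.06, 2.06], [-2.6, 2.6]. Speed limits (rad/s): [2.22, 2.22, 2.79, 2.79, 3.14, 3.14, 3.14].

INTERFACE

Orientations are given as a rotation vector (axis times angle).
In Python, from plant import get_state, capture, camera_model, close_job, grasp_offset gives the robot as it stands. The module is installed in compiled form; this text tells all that it offers.
- The arm moves only by the shell command python3 -m pendant 'ROWS' [FORCE]. ROWS is JSON, a list of rows, each a list of 5 numbers: the opening, from 0 (shut) to 1 (fully open), then the shift along the tool's x, y, z in m, then the turn about the tool's z in rad. In form: [[fingers, tx, ty, tz, twist], ...]. A call has 1 to 20 rows; each row is the pose to reach, as a shift and turn from the pose commanded when the call began, along the tool's axes at that moment; what a row does not reach only later rows make up. A row lasts 1/10 s, in which the tool goes at most 50 mm and 8.59 degrees, less where a joint would pass 70% of its speed; a pose out of reach is approached as far as the arm can. A call with a gripper value outside its range is refused whole. The fingers move at their own pace and stop on an object; FORCE is the grip in N (left out, the last holds). Time passes only in rows, so rows that repeat a pose let the fingers close. It gives the time, the measured TCP pose, the force, the opening and the grip force at its end, in the units of the state.
- get_state(): the state, without advancing time (a new reading comes with each control period).
- capture(name): name is "scene" or "top" or "wrist"; returns the picture (400x640x3 uint8, red, green, blue); there is no depth.
- camera_model(name): a dict with "fx", "fy", "cx", "cy" (pixels), "pose" (4x4, takes a point from camera to world coordinates). Camera axes: x right, y up, looking along -z (the intrinsics and any distortion apply to the point x, -y, -z); pixel columns grow to the right and rows downward; lengths in m; the calibration is good to about 2 mm. A picture is of the moment at which its call begins: read the wrist's pose just before it. camera_model takes no time and is no camera call; for the wrist camera it gives the pose at the moment of the call.
- close_job(): hands the job in; it is judged then, once.
The state is a dict: "clock": time; "qpos": joint angles; "dq": joint speeds; "joint_efforts": joint torques, N m; "tool_pos": TCP position; "eef_rot": TCP orientation; "force": force on the tool from outside, world axes, zero at the start; "moment": the same for the moment, N m; "finger_gap": finger opening in m; "gripper_force": force on a finger pad.
Only numpy, scipy, OpenCV 4.12 (cv2) and the standard library are available. Lean on these libraries where they do the work, as an engineer would, in place of code of your own. Each camera call takes 0.05 s, during which the arm holds its last target. There are 200 camera calls.

## Working session

There is one attempt and no reset: what is moved stays moved. The work goes in short steps, Python scripts to look and compute and a shell command to move; the robot and the scene stay as the last step left them, time stands still between calls to the robot, and variables do not carry over. Pictures are saved under pics/ and viewed, at most 10 in all, crops included, and the job is handed in when it is done.

```bash
mkdir -p pics
python3 - <<'E'
from plant import *
import cv2,numpy as np
s=get_state();print(s['tool_pos'],s['eef_rot'],s['force'],s['finger_gap'],grasp_offset, s['clock'])
for n in("scene","top"):
    cv2.imwrite(f"pics/{n}0.png",capture(n)[:,:,::-1]);m=camera_model(n);print(n,m)
E
```

```text
[0.27111698 0.56298276 0.40396439] [-6.99024573e-01 -3.06259527e+00  2.23332227e-03] [ 0.41462279  0.3380297  -0.44260165] 0.08716591519208769 0.1635 0.0
scene {'fx': 398.13622533940367, 'fy': 398.13622533940367, 'cx': 323.2194140138685, 'cy': 200.13489584782693, 'pose': array([[-0.46133225, -0.66747129,  0.5845123 ,  1.1315341 ],
       [ 0.88722544, -0.34566079,  0.30553174,  0.37885008],
       [-0.00189068,  0.65954583,  0.75166198,  0.86614692],
       [ 0.        ,  0.        ,  0.        ,  1.        ]])}
top {'fx': 454.07547189130577, 'fy': 454.07547189130577, 'cx': 327.0414463897852, 'cy': 195.68828014281425, 'pose': array([[ 0.01194869,  0.98735881, -0.15805004,  0.33048657],
       [-0.99969619,  0.00838801, -0.02317677,  0.05265326],
       [-0.02155807,  0.15827895,  0.98715907,  1.33181019],
       [ 0.        ,  0.        ,  0.        ,  1.        ]])}
```

View pics/scene0.png

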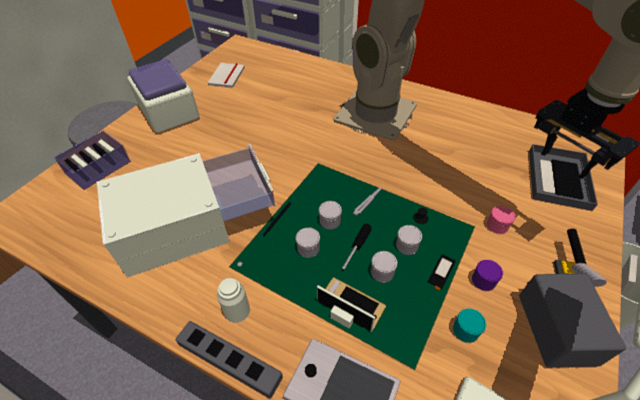

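View pics/top0.png

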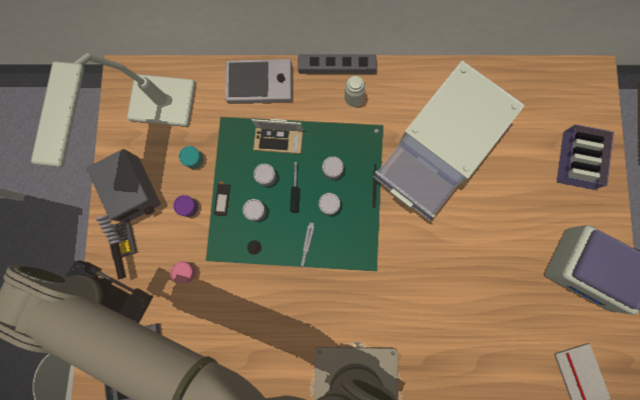

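The four silver tins on the mat are at top-view pixels (264,174), (254,210), (333,167) and (329,204). The look-alikes off the mat are turquoise (190,157), purple (185,206) and pink (182,271), and I'm leaving those out. The drawer is at about (420,185), opening toward the lower left. Next is a close crop to check.

```bash
cat > h.py <<'E'
from plant import *
import cv2,numpy as np
def ray(n,u,v,z):
    m=camera_model(n);P=m['pose'];d=np.array([(u-m['cx'])/m['fx'],-(v-m['cy'])/m['fy'],-1])
    d=P[:3,:3]@d;o=P[:3,3];return o+d*(z-o[2])/d[2]
def proj(n,p):
    m=camera_model(n);P=m['pose'];q=P[:3,:3].T@(np.array(p)-P[:3,3]);return m['cx']-m['fx']*q[0]/q[2],m['cy']+m['fy']*q[1]/q[2]
E
python3 - <<'E'
from h import *
im=cv2.imread('pics/top0.png')
c=cv2.resize(im[50:280,200:530],None,fx=2.4,fy=2.4,interpolation=cv2.INTER_CUBIC);cv2.imwrite('pics/crop1.png',c)
sc=cv2.imread('pics/scene0.png');cv2.imwrite('pics/crop2.png',cv2.resize(sc[130:350,90:420],None,fx=2.4,fy=2.4,interpolation=cv2.INTER_CUBIC))
for u,v in[(264,174),(254,210),(333,167),(329,204)]:
    p=ray('top',u,v,.052);print(p,proj('scene',p))
E
```

```text
[0.59723341 0.26543377 0.052     ] (np.float64(384.42020084786424), np.float64(258.73228973657024))
[0.49230494 0.29047344 0.052     ] (np.float64(408.9432572659707), np.float64(231.4917845078414))
[0.61931231 0.06651705 0.052     ] (np.float64(307.6916112646613), np.float64(234.5836338019583))
[0.51147906 0.07683837 0.052     ] (np.float64(330.54942569306826), np.float64(207.11645937820626))
```

View pics/crop1.png

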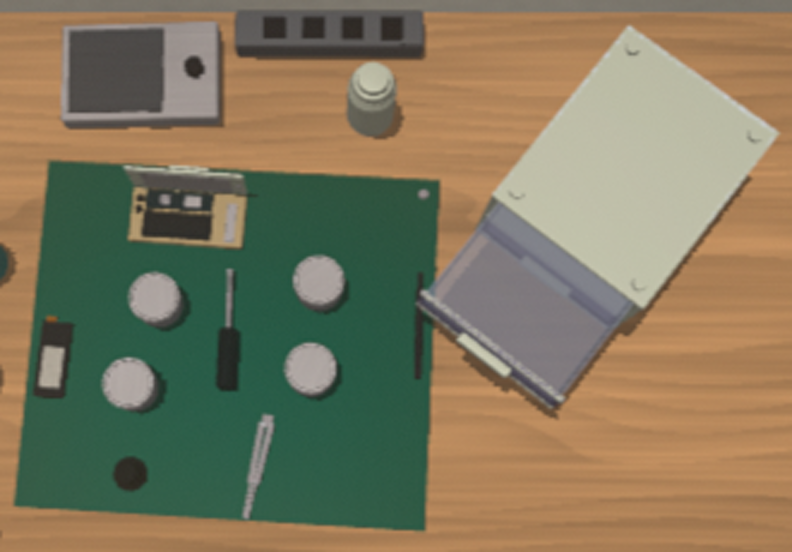

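View pics/crop2.png

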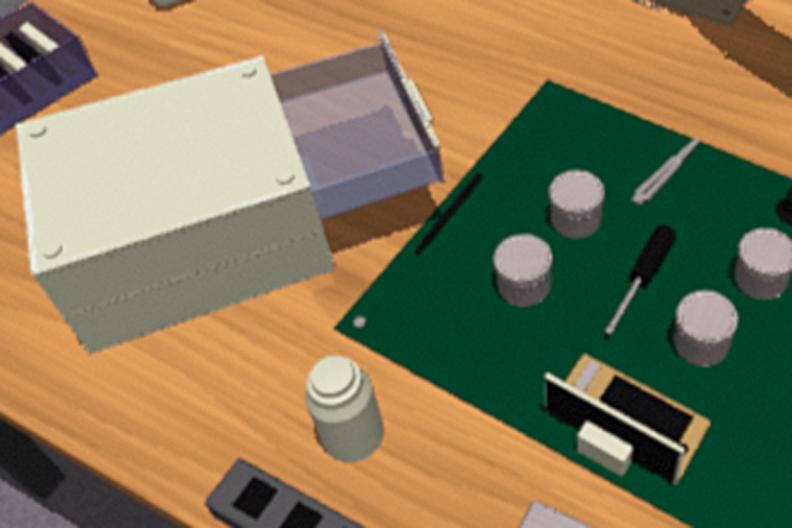

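The crop shows the four silver tins: (154,298), (130,383), (319,281) and (311,369) in crop pixels. Their positions agree with the scene view to about 1 px. The drawer front's top edge runs from (421,293) to (560,402), and the unit's top corners are at (630,27), (777,131), (642,306) and (495,197).

Run:
```python
from h import *
f=lambda x,y,z:ray('top',200+x/2.4,50+y/2.4,z)
U=[f(x,y,.143) for x,y in[(630,27),(777,131),(642,306),(495,197)]]
for p in U:print('U',p)
print([np.linalg.norm(U[i]-U[(i+1)%4]) for i in range(4)])
F=[f(421,294,.137),f(558,403,.137)];print('F',F,np.linalg.norm(F[0]-F[1]))
print('pull',f(482,360,.112))
fr=(U[2]+U[3])/2; ax=((U[0]+U[1])/2-fr);ax/=np.linalg.norm(ax);ax2=(U[1]-U[0]+U[2]-U[3]);print('axis',ax,np.degrees(np.arctan2(ax[1],ax[0])),np.degrees(np.arctan2(ax2[1],ax2[0])))
print('open',[(fr-p)@ax for p in F], 'frontmid',fr, 'Fm',(F[0]+F[1])/2,'lat',((F[0]+F[1])/2-fr)@np.array([-ax[1],ax[0],0]))
for n,p in(('F0',F[0]),('F1',F[1]),('U2',U[2]),('U3',U[3])):print(n,proj('scene',p))
from scipy.spatial.transform import Rotation as R
print(R.from_rotvec(get_state()['eef_rot']).as_matrix())
```

```text
U [ 0.90050333 -0.28960932  0.143     ]
U [ 0.77573627 -0.45037341  0.143     ]
U [ 0.57282076 -0.29131978  0.143     ]
U [ 0.6967196  -0.13146312  0.143     ]
[np.float64(0.20349917002079956), np.float64(0.2578231171909292), np.float64(0.20225003167343591), np.float64(0.2579496535478069)]
F [array([ 0.58584803, -0.04827427,  0.137     ]), array([ 0.46490335, -0.1975761 ,  0.137     ])] 0.19214227285785113
pull [ 0.51566057 -0.11868635  0.112     ]
axis [ 0.78852635 -0.61500097  0.        ] -37.95199061883198 -127.79631373121394
open [np.float64(0.13889362538197386), np.float64(0.14244093083359094)] frontmid [ 0.63477018 -0.21139145  0.143     ] Fm [ 0.52537569 -0.12292519  0.137     ] lat 0.002480262494346337
F0 (np.float64(272.99623576377763), np.float64(187.77646342502777))
F1 (np.float64(250.83590026920436), np.float64(141.7646534704973))
U2 (np.float64(198.96210552997246), np.float64(152.86205771267132))
U3 (np.float64(218.5112190222398), np.float64(204.44638969202094))
[[-9.00975269e-01  4.33870175e-01 -4.86719523e-04]
 [ 4.33870443e-01  9.00974532e-01 -1.15380682e-03]
 [-6.20804736e-05 -1.25072463e-03 -9.99999216e-01]]
```

The geometry checks out: the unit measures about 204 x 258 mm, the drawer is open about 0.14 m, and its axis is at -38°. I'll start with tin B at (0.492, 0.290), turning the tool to line up with the drawer's y axis.

```bash
python3 -m pendant '[[1,-0.04,-0.02,0,0.05],[1,-0.08,-0.038,0,0.1],[1,-0.12,-0.057,0,0.15],[1,-0.16,-0.075,0,0.2],[1,-0.2,-0.094,0.02,0.216],[1,-0.24,-0.113,0.04,0.216],[1,-0.28,-0.132,0.06,0.216],[1,-0.31,-0.146,0.08,0.216],[1,-0.317,-0.15,0.1,0.216],[1,-0.317,-0.15,0.1,0.216],[1,-0.317,-0.15,0.1,0.216],[1,-0.317,-0.15,0.1,0.216],[1,-0.317,-0.15,0.1,0.216]]' 20
python3 - <<'E'
from h import *
s=get_state();print(s['tool_pos'],s['eef_rot'],s['force']);cv2.imwrite('pics/w1.png',capture('wrist')[:,:,::-1])
for p in[(.492,.290,.052),(.597,.265,.052)]:print(proj('wrist',p))
E
```

```text
clock: 1.4
tool_pos: [0.4913, 0.2917, 0.3059]
eef_rot: [1.022, 2.97, 0.003]
force: [1.0, -0.3, 0.1]
finger_gap: 0.0869
gripper_force: 0.0
[0.49131274 0.29166735 0.3059208 ] [1.02214573e+00 2.96992249e+00 2.78765421e-03] [ 0.99655837 -0.3350222   0.13090446]
(np.float64(317.771312229502), np.float64(208.84171537098834))
(np.float64(373.2171301426491), np.float64(324.0880486126681))
```

View pics/w1.png

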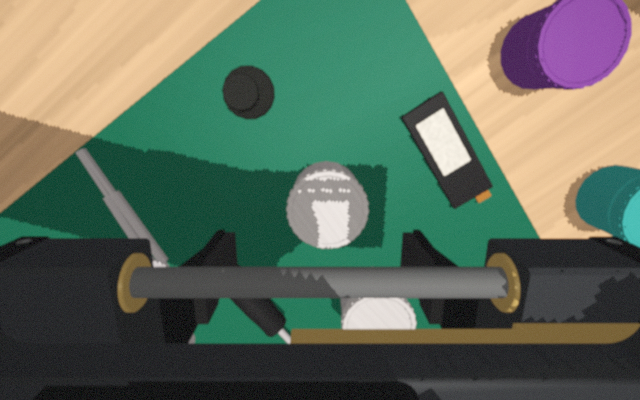

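The wrist view shows tin B's lid at about (328,204), against a predicted (318,209). It sits roughly 4 mm toward tool +y, well within the finger clearance. I'll go down, grip and lift.

```bash
python3 -m pendant '[[1,-0.001,0.004,0.03,0],[1,-0.001,0.004,0.06,0],[1,-0.001,0.004,0.085,0],[1,-0.001,0.004,0.1,0],[1,-0.001,0.004,0.11,0],[1,-0.001,0.004,0.11,0],[0.5,-0.001,0.004,0.11,0],[0.5,-0.001,0.004,0.11,0],[0.5,-0.001,0.004,0.11,0],[0.5,-0.001,0.004,0.11,0],[0.5,-0.001,0.004,0.11,0]]' 25
python3 -m pendant '[[0.5,0,0,0,0],[0.5,0,0,-0.01,0],[0.5,0,0,-0.025,0],[0.5,0,0,-0.04,0],[0.5,0,0,-0.05,0],[0.5,0,0,-0.05,0],[0.5,0,0,-0.05,0],[0.5,0,0,-0.05,0],[0.5,0,0,-0.05,0]]'
```

```text
clock: 2.55
tool_pos: [0.4952, 0.2931, 0.1953]
eef_rot: [1.025, 2.969, 0.002]
force: [-0.7, 1.0, 3.2]
finger_gap: 0.0586
gripper_force: 25.0
clock: 3.45
tool_pos: [0.4947, 0.2929, 0.2441]
eef_rot: [-1.025, -2.969, 0.001]
force: [-0.1, -0.6, -1.1]
finger_gap: 0.0586
gripper_force: 25.0
```

B reads about 1 N, so it's empty. I'll set it back and go to A.

```bash
python3 -m pendant '[[0.5,0,0,0.015,0],[0.5,0,0,0.03,0],[0.5,0,0,0.042,0],[0.5,0,0,0.048,0],[0.5,0,0,0.05,0],[0.5,0,0,0.05,0],[1,0,0,0.05,0],[1,0,0,0.05,0],[1,0,0,0.05,0],[1,0,0,0.03,0],[1,0,0,0,0],[1,0,0,-0.03,0],[1,-0.03,0.015,-0.03,0],[1,-0.065,0.03,-0.03,0],[1,-0.098,0.044,-0.03,0],[1,-0.098,0.044,-0.03,0],[1,-0.098,0.044,-0.03,0],[1,-0.098,0.044,-0.02,0]]'
python3 -m pendant '[[1,0,0,0.03,0],[1,0,0,0.055,0],[1,0,0,0.067,0],[1,0,0,0.07,0],[1,0,0,0.07,0],[0.5,0,0,0.07,0],[0.5,0,0,0.07,0],[0.5,0,0,0.07,0],[0.5,0,0,0.07,0],[0.5,0,0,0.07,0],[0.5,0,0,0.06,0],[0.5,0,0,0.045,0],[0.5,0,0,0.03,0],[0.5,0,0,0.02,0],[0.5,0,0,0.02,0],[0.5,0,0,0.02,0],[0.5,0,0,0.02,0],[0.5,0,0,0.02,0]]'
python3 -c "
from plant import *
print([get_state()['force'] for i in range(2)])"
```

```text
clock: 5.25
tool_pos: [0.5988, 0.2681, 0.2655]
eef_rot: [1.023, 2.97, 0.003]
force: [-0.2, -0.5, -0.2]
finger_gap: 0.0869
gripper_force: 0.0
clock: 7.05
tool_pos: [0.599, 0.2671, 0.244]
eef_rot: [-1.025, -2.969, 0.001]
force: [-0.6, -0.6, -4.2]
finger_gap: 0.059
gripper_force: 25.0
[array([-0.61064083, -0.62098045, -4.1883007 ]), array([-0.61064083, -0.62098045, -4.1883007 ])]
```

A reads about 4.2 N (around 0.43 kg), so it's the heavy one. I'll raise it high and carry it over the drawer.

```bash
python3 -m pendant '[[0.5,0,0,-0.01,0],[0.5,0,0,-0.03,0],[0.5,0,0,-0.055,0],[0.5,0,0,-0.08,0],[0.5,-0.006,-0.009,-0.105,0],[0.5,-0.018,-0.026,-0.122,0],[0.5,-0.035,-0.05,-0.13,0],[0.5,-0.055,-0.08,-0.13,0],[0.5,-0.077,-0.11,-0.13,0],[0.5,-0.098,-0.14,-0.13,0],[0.5,-0.119,-0.17,-0.13,0],[0.5,-0.14,-0.2,-0.13,0],[0.5,-0.161,-0.23,-0.13,0],[0.5,-0.182,-0.26,-0.13,0],[0.5,-0.203,-0.29,-0.13,0],[0.5,-0.222,-0.317,-0.13,0],[0.5,-0.236,-0.337,-0.13,0],[0.5,-0.244,-0.348,-0.13,0],[0.5,-0.246,-0.351,-0.13,0],[0.5,-0.246,-0.351,-0.13,0]]' 35
python3 -m pendant '[[0.5,0,0,0,0],[0.5,0,0,0,0],[0.5,0,0,0,0]]'
python3 - <<'E'
from h import *
for n in('wrist','scene','top'):
    im=capture(n)[:,:,::-1];cv2.imwrite(f'pics/{n}2.png',im)
w=cv2.imread('pics/wrist2.png');s=cv2.imread('pics/top2.png');s=cv2.resize(s[60:240,340:560],(400,327),interpolation=cv2.INTER_CUBIC)
c=cv2.imread('pics/scene2.png')[110:290,80:300];c=cv2.resize(c,(400,327),interpolation=cv2.INTER_CUBIC)
cv2.imwrite('pics/m2.png',np.vstack([cv2.resize(w,(400,250)).repeat(1,1) if 0 else np.hstack([cv2.resize(w,(400,250)),np.zeros((250,400,3),np.uint8)]),np.hstack([s,c])]))
E
```

```text
clock: 9.05
tool_pos: [0.5765, -0.1602, 0.3748]
eef_rot: [-1.025, -2.97, -0.001]
force: [-0.2, 0.2, -3.6]
finger_gap: 0.0587
gripper_force: 35.0
clock: 9.35
tool_pos: [0.5765, -0.1598, 0.3747]
eef_rot: [-1.023, -2.97, -0.001]
force: [-0.0, -0.1, -4.1]
finger_gap: 0.0592
gripper_force: 35.0
```

View pics/m2.png

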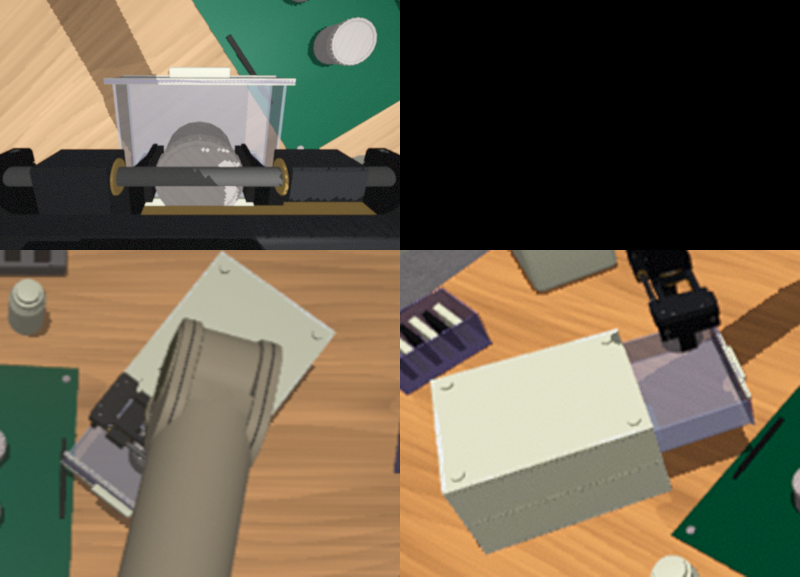

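The tin is centred laterally over the drawer: panel ends at 105 and 295, tin at about 200. I'll check the along-axis distance, then lower it slowly.

```bash
python3 - <<'E'
from h import *
p=ray('wrist',320,130,.137);t=get_state()['tool_pos'];print(p,(t-p)@np.array([.788,-.616,0]),(t-p)@np.array([.616,.788,0]))
E
python3 -m pendant '[[0.5,0,0,0.01,0],[0.5,0,0,0.03,0],[0.5,0,0,0.05,0],[0.5,0,0,0.07,0],[0.5,0,0,0.083,0],[0.5,0,0,0.09,0],[0.5,0,0,0.095,0],[0.5,0,0,0.098,0],[0.5,0,0,0.1,0],[0.5,0,0,0.101,0],[0.5,0,0,0.101,0],[0.5,0,0,0.101,0]]'
```

```text
[ 0.53202444 -0.12531572  0.137     ] 0.05662592611226538 -0.0004163553270071693
clock: 10.7
tool_pos: [0.5764, -0.1609, 0.274]
eef_rot: [1.025, 2.969, 0.0]
force: [0.5, -0.3, -4.4]
finger_gap: 0.0588
gripper_force: 35.0
```

```bash
python3 -m pendant '[[0.5,0,0,0.001,0],[0.5,0,0,0.002,0],[0.5,0,0,0.002,0],[0.5,0,0,0.002,0]]'; python3 -m pendant '[[0.5,0,0,0.001,0],[0.5,0,0,0.001,0],[0.5,0,0,0.001,0]]'
```

```text
clock: 11.1
tool_pos: [0.5765, -0.161, 0.2723]
eef_rot: [1.025, 2.969, 0.0]
force: [-1.0, -0.2, 1.9]
finger_gap: 0.0593
gripper_force: 35.0
clock: 11.4
tool_pos: [0.5768, -0.1614, 0.2722]
eef_rot: [1.025, 2.967, 0.0]
force: [-1.4, -1.7, 9.0]
finger_gap: 0.059
gripper_force: 35.0
```

```bash
python3 -m pendant '[[0.5,0,0,-0.001,0],[0.7,0,0,-0.001,0],[1,0,0,-0.001,0],[1,0,0,-0.001,0],[1,0,0,-0.001,0],[1,0,0,-0.001,0],[1,0,0,-0.01,0],[1,0,0,-0.03,0],[1,0,0,-0.06,0],[1,0,0,-0.09,0],[1,0,0,-0.11,0],[1,0,0,-0.12,0],[1,0,0,-0.12,0],[1,0,0,-0.12,0]]'
python3 - <<'E'
from h import *
s=get_state();print(s['force'],s['tool_pos']);cv2.imwrite('pics/w3.png',capture('wrist')[:,:,::-1])
E
```

```text
clock: 12.8
tool_pos: [0.5761, -0.1607, 0.3898]
eef_rot: [-1.025, -2.969, 0.0]
force: [-0.2, -0.1, -1.1]
finger_gap: 0.0866
gripper_force: 0.0
[-0.17877541 -0.10066835 -1.12169048] [ 0.5761315  -0.16073731  0.38983925]
```

View pics/w3.png

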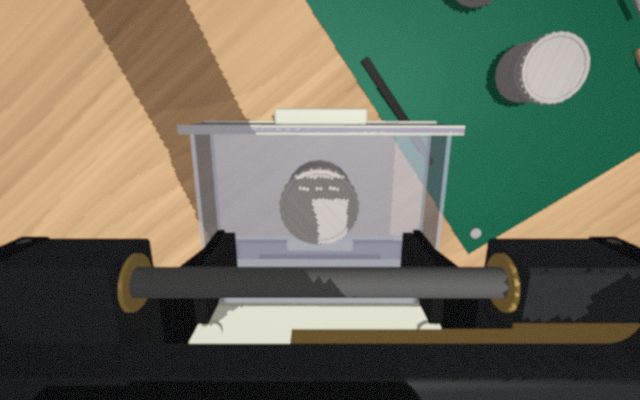

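The tin stands upright in the drawer at (319,203), centred and clear of the walls. I'll close the fingers, back off past the pull and lower.

```bash
python3 -m pendant '[[0,0.02,0,0,0],[0,0.05,0,0,0],[0,0.08,0,0,0],[0,0.11,0,0,0],[0,0.13,0,0,0],[0,0.135,0,0,0],[0,0.135,0,0.02,0],[0,0.135,0,0.05,0],[0,0.135,0,0.08,0],[0,0.135,0,0.105,0],[0,0.135,0,0.115,0],[0,0.135,0,0.115,0],[0,0.135,0,0.115,0]]' 20
python3 -m pendant '[[0,-0.005,0,0,0],[0,-0.01,0,0,0],[0,-0.015,0,0,0],[0,-0.02,0,0,0],[0,-0.025,0,0,0],[0,-0.03,0,0,0],[0,-0.035,0,0,0],[0,-0.04,0,0,0],[0,-0.045,0,0,0],[0,-0.05,0,0,0],[0,-0.055,0,0,0],[0,-0.06,0,0,0],[0,-0.065,0,0,0],[0,-0.07,0,0,0]]'
```

```text
clock: 14.15
tool_pos: [0.4706, -0.0778, 0.2764]
eef_rot: [1.025, 2.969, 0.0]
force: [-0.8, 0.7, -0.9]
finger_gap: 0.001
gripper_force: 0.0
clock: 15.55
tool_pos: [0.5254, -0.121, 0.2757]
eef_rot: [-1.025, -2.969, -0.0]
force: [-0.9, 0.1, 0.8]
finger_gap: 0.0004
gripper_force: 0.9
```

```bash
python3 -m pendant '[[0,-0.004,0,0,0],[0,-0.009,0,0,0],[0,-0.015,0,0,0],[0,-0.021,0,0,0],[0,-0.027,0,0,0],[0,-0.033,0,0,0],[0,-0.039,0,0,0],[0,-0.045,0,0,0],[0,-0.051,0,0,0],[0,-0.057,0,0,0],[0,-0.063,0,0,0],[0,-0.069,0,0,0],[0,-0.075,0,0,0],[0,-0.081,0,0,0],[0,-0.087,0,0,0],[0,-0.092,0,0,0],[0,-0.097,0,0,0],[0,-0.101,0,0,0],[0,-0.104,0,0,0],[0,-0.105,0,0,0]]'
python3 -m pendant '[[0,-0.003,0,0,0],[0,-0.006,0,0,0],[0,-0.009,0,0,0],[0,-0.011,0,0,0],[0,-0.013,0,0,0]]'
```

```text
clock: 17.55
tool_pos: [0.608, -0.1857, 0.2757]
eef_rot: [1.025, 2.969, 0.0]
force: [-2.2, 0.3, 0.2]
finger_gap: 0.0006
gripper_force: 0.8
clock: 18.05
tool_pos: [0.6182, -0.1936, 0.2757]
eef_rot: [-1.025, -2.97, -0.0]
force: [-1.9, 1.2, -1.0]
finger_gap: 0.0004
gripper_force: 0.8
```

Still about 2 N, which is only sliding friction. I'll go on in small steps until the stop.

```bash
python3 -m pendant '[[0,-0.002,0,0,0],[0,-0.004,0,0,0],[0,-0.006,0,0,0],[0,-0.006,0,0,0]]'; python3 -m pendant '[[0,-0.002,0,0,0],[0,-0.004,0,0,0],[0,-0.004,0,0,0]]';python3 -m pendant '[[0,-0.002,0,0,0],[0,-0.003,0,0,0],[0,-0.003,0,0,0]]'
```

```text
clock: 18.45
tool_pos: [0.6209, -0.1955, 0.2755]
eef_rot: [-1.021, -2.961, -0.004]
force: [-21.8, 11.6, 16.3]
finger_gap: 0.0007
gripper_force: 12.6
clock: 18.75
tool_pos: [0.6223, -0.1964, 0.2753]
eef_rot: [-1.017, -2.954, -0.007]
force: [-39.4, 20.6, 29.3]
finger_gap: 0.0005
gripper_force: 22.8
clock: 19.05
tool_pos: [0.6234, -0.197, 0.2752]
eef_rot: [-1.014, -2.948, -0.009]
force: [-53.1, 29.7, 39.9]
finger_gap: 0.0005
gripper_force: 30.4
```

It has hit a hard stop. I'll back off slowly, rise, and look.

```bash
python3 -m pendant '[[0,0.005,0,0,0],[0,0.01,0,0,0],[0,0.015,0,0,0],[0,0.03,0,0,0],[0,0.05,0,0,0],[0,0.07,0,0,0],[0,0.08,0,-0.02,0],[0,0.09,0,-0.05,0],[0,0.09,0,-0.09,0],[0,0.09,0.03,-0.11,0],[0,0.09,0.07,-0.12,0],[0,0.09,0.11,-0.12,0],[0,0.09,0.15,-0.12,0],[0,0.09,0.19,-0.12,0],[0,0.09,0.23,-0.12,0],[0,0.09,0.25,-0.12,0],[0,0.09,0.25,-0.12,0],[0,0.09,0.25,-0.12,0]]'
python3 - <<'E'
from h import *
a=capture('scene')[:,:,::-1];b=capture('top')[:,:,::-1]
g=lambda i:cv2.resize(i,(800,int(800*i.shape[0]/i.shape[1])),interpolation=cv2.INTER_CUBIC)
cv2.imwrite('pics/s4.png',g(a[120:340,80:480]));cv2.imwrite('pics/t4.png',g(b[50:280,200:530]))
E
```

```text
clock: 20.85
tool_pos: [0.7118, 0.0503, 0.3955]
eef_rot: [1.025, 2.969, -0.001]
force: [-0.2, -0.9, 0.4]
finger_gap: 0.0001
gripper_force: 0.0
```

View pics/s4.png

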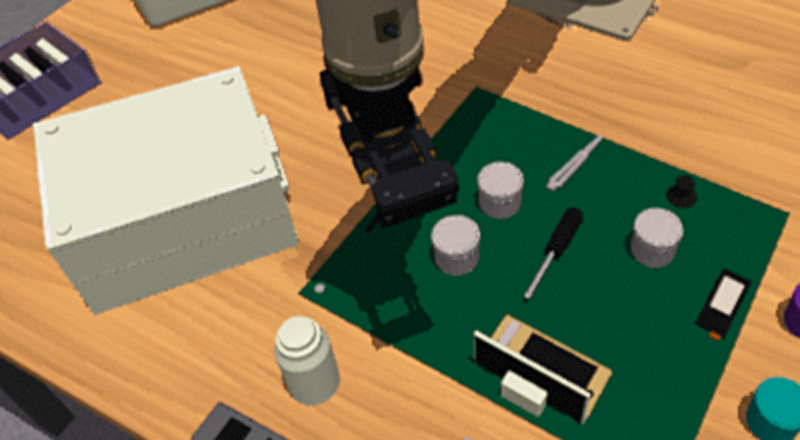

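View pics/t4.png

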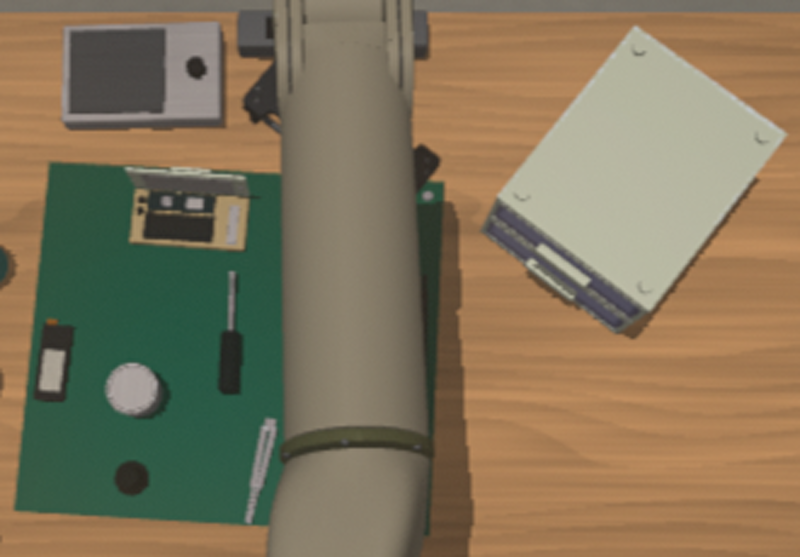

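The drawer front is flush with the unit. In the top view both pulls sit together at about (560,265) and (550,285), and the fingertip stopped about 20 mm before the unit face, which matches the 12 mm pull plus half a finger. The three empty tins stand on the mat, the phone hasn't moved, and the arm is clear of everything.

```bash
python3 -c "
from plant import *
print(close_job())"
```

```text
the job is handed in; nothing more can be done
None
```

I handed the job in: tin A weighed about 0.43 kg, so I put it upright in the top drawer and pushed the drawer to its stop; B weighed empty, C and D were left unlifted, and all three still stand on the mat with the phone unmoved; hand-in returned no verdict.

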